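# Stand the tipped sample doors back in the drying rack

## Task

Two of the three small sample doors in the drying rack, the white and the green one, have tipped forward. Push each of them back up with the fingertips until it leans back on its rear pins like the blue one, keeping its bottom edge in its place in the rack: do not lift or carry any door. Leave the blue door standing as it is and do not shift the other things on the table.

Things in the scene. Friction and masses are not known exactly. Their poses are not given: they have to be found in the camera images.
- rack: fixed drying rack: plywood base 130 (x) by 400 (y) by 18 mm; origin at the centre of its underside, on the table; x points to its rear (away from the robot), y to its left along the row. Three bays side by side at y = +125, 0, -125 mm, one door in each; which is where varies. Doors stand on the base with the bottom edge near x = 0
- rack_mid (a point): point on top of the rack's base in the middle bay. Pins in each bay, 32 mm either side of its middle: two long steel ones behind (100 mm, leaning back 12 degrees) and two short in front (58 mm, leaning forward 35 degrees, tips 66 mm above the table). Between them the door's bottom edge is kept in place
- door_white: small framed sample door, white: loose board 12 mm thick (x), 100 wide (y), 130 tall (z), 0.11 to 0.22 kg. Origin: middle of its bottom edge; z runs up the board, x is normal to it, to the rack's rear. Starts tipped forward (towards the robot) about 40 degrees, lying on the tips of its bay's short front pins. It pivots on its bottom edge; past upright it falls back by itself on the rear pins.
- door_white_top (a point): centre of the top edge of the white sample door (middle of its thickness), 130 mm up the board from its bottom edge. While tipped forward it is about 123 mm above the table and 80 mm in front of the rack's middle line (rack x negative)
- door_green: small framed sample door, green: loose board 12 mm thick (x), 100 wide (y), 130 tall (z), 0.11 to 0.22 kg. Origin: middle of its bottom edge; z runs up the board, x is normal to it, to the rack's rear. Starts tipped forward (towards the robot) about 40 degrees, lying on the tips of its bay's short front pins. It pivots on its bottom edge; past upright it falls back by itself on the rear pins.
- door_green_top (a point): centre of the top edge of the green sample door (middle of its thickness), 130 mm up the board from its bottom edge. While tipped forward it is about 123 mm above the table and 80 mm in front of the rack's middle line (rack x negative)
- door_blue: small framed sample door, blue: loose board 12 mm thick (x), 100 wide (y), 130 tall (z), 0.11 to 0.22 kg. Origin: middle of its bottom edge; z runs up the board, x is normal to it, to the rack's rear. Starts as all should stand: leaning back about 12 degrees on its bay's two long rear pins.
- door_blue_top (a point): centre of the top edge of the blue sample door (middle of its thickness), 130 mm up the board from its bottom edge
- tin_lid: blue round tin lid, 83 mm across, 7 mm high, lying in front; loose, not part of the job; origin at the centre of its underside
- masking_tape: roll of masking tape lying flat, 95 mm across, 25 mm high, in front of the rack; loose, not part of the job; origin at the centre of its underside
- mug: beige mug, 84 mm across without its handle, 91 mm high, front right; loose, not part of the job; origin at the centre of its underside
- spice_jar: spice jar with yellow cap, 42 mm across, 96 mm high, behind the rack; loose, not part of the job; origin at the centre of its underside
- sanding_block: brown sanding block, 61x100x27 mm, in front of the rack; loose, not part of the job; origin at the centre of its underside
- brush2: flat paint brush with red handle, 198 mm long, 12 mm high, lying at the left; loose, not part of the job; origin at the centre of its underside
Mind the look-alikes: they are no part of the job. Of the things that look like the door_white, the larger one is meant.

How it is judged (in metres and radians):
At the end, for the whole second after the job is handed in: All three doors lean back on their rear pins and are at rest (slower than 20 mm/s): tilted less than 0.30 rad from upright with the top edge more than 12 mm behind the rack's middle line, square to the rack within 0.12 rad, the bottom edge within 25 mm of where it started (angle between each of door_white, door_green, door_blue's own z axis and vertical below 0.3 rad and x of each of door_white_top, door_green_top, door_blue_top in the frame of rack above 0.012 m and angle between the y axis of each of door_white, door_green, door_blue and the y axis of rack, either way round below 0.12 rad and distance of each of door_white, door_green, door_blue from where it was at the start of the episode below 0.025 m and linear speed of each of door_white, door_green, door_blue below 0.02 m/s); the robot touches nothing.
It fails at once if a door is lifted (bottom edge more than 20 mm above the rack's base) (height (world z) of any of door_white, door_green, door_blue above 0.038 m).
It fails at once if a door is carried off (bottom edge moved more than 35 mm) (distance of any of door_white, door_green, door_blue from where it was at the start of the episode above 0.035 m).
It fails at once if the blue door is tipped (its top edge moved more than 25 mm) (distance of door_blue_top from where it was at the start of the episode above 0.025 m).
It fails at once if the tin lid, masking tape, mug, spice jar, sanding block or brush is shifted by more than 20 mm (distance of any of tin_lid, masking_tape, mug, spice_jar, sanding_block, brush2 from where it was at the start of the episode above 0.02 m).
It also fails if it takes over 48 s, if anything falls off the work surface, if the arm or the gripper's body presses on something with over 40 N, if the wrist force passes 120 N, or if a joint passes its speed limit or range.

## Robot

A 6-joint arm with a two-finger parallel gripper is mounted at the origin on a cart in front of the work surface, level with it; the furniture and walls round the work are solid. World frame = base frame: x ahead of the robot, y to its left, z up, the work surface at z = 0. Lengths are in mm, angles in rad, forces in N, time in s.
With the tool pointing down it reaches from about 350 to 850 mm from the base axis. Payload 8.1 kg.
Tool frame: the origin (TCP) lies between the finger pads; the fingertips stand ahead of it and the grasp point (between the pads) lies 5 mm behind it (manip.tip_reach is the z of the fingertips in the tool frame, in mm); z points along the fingers, y is the line along which they close (so a half turn about z gives the same grasp; the last joint's range is limited). The gripper opens to 93 mm and grips with 3 to 60 N. Pads are 15 mm wide; open, the fingers measure 128 mm over their backs; the gripper's body (75 mm by 188 mm) begins 65 mm behind the grasp point.
Start: joints at [1.256, 0.13, 1.488, -0, 1.523, -0.085], TCP at [136.647, 584.237, 232.635] pointing down, gripper open.
Joint ranges: [-2.96, 2.96], [-0.89, 2.26], [0.02, 2.5], [-1.34, 4.48], [0, 2.73], [-2.66, 2.66]. Speed limits (rad/s): [2.39, 2.39, 2.79, 3.14, 3.14, 3.14].

## Interface

Orientations are given as a unit quaternion [w, x, y, z].
In Python, from rig import manip gives the robot as it stands.
- The arm moves only by the tool drive_tool, never from a script. Its argument "moves" is a list of rows, each an object with "turn": the turn, a rotation vector about the tool's x, y, z in degrees, a list of three; "dp": the shift along the tool's x, y, z in m, a list of three; "fingers": the gripper's target within -1 to 1 (fully open at 1, half-way at 0, shut at -1). A call has 1 to 12 rows; each row is the pose to reach, as a shift and turn from the pose commanded when the call began, along the tool's axes at that moment; what a row does not reach only later rows make up. A row lasts 1/8 s, in which the tool goes at most 62.5 mm and 10.7 degrees, less where a joint would pass 70% of its speed; a pose out of reach is approached as far as the arm can. A call with a gripper value outside its range is refused whole. The fingers move at their own pace and stop on an object; "squeeze" is the grip in N (left out, the last holds). Time passes only in rows, so rows that repeat a pose let the fingers close. It gives the time, the measured TCP pose, the force, the opening and the grip force at its end, in the units of the state.
- manip.get_state(): the state, without advancing time (a new reading comes with each control period).
- manip.read_camera(name): name is "side" or "top"; returns a dict with "frame" (400x640x3 uint8, red, green, blue), "camera_matrix" (3x3 intrinsics, pixels), "k1" (the pictures are not rectified: a ray, as slopes to the right and down, at radius r is drawn at 1 + k1 r^2 times it, then the intrinsics apply), "rvec" (rotation vector, rad) and "tvec" (3), from world to camera coordinates, as OpenCV has them. Camera axes: x right, y down, z forward; pixel columns grow to the right and rows downward; lengths in mm; the calibration is good to about 2 mm. A picture is of the moment at which its call begins. There is no depth.
- manip.finish_job(): hands the job in; it is judged then, once.
The state is a dict: "t": time; "joint_positions": joint angles; "dq": joint speeds; "effort": joint torques, N m; "tool_pos": TCP position; "tool_rot": TCP orientation; "wrist_force": force on the tool from outside, world axes, zero at the start; "wrist_torque": the same for the moment, N m; "finger_gap": finger opening in mm; "grasp_force": force on a finger pad.
Only numpy, scipy, OpenCV 4.12 (cv2) and the standard library are available. Lean on these libraries where they do the work, as an engineer would, in place of code of your own. Each camera call takes 0.05 s, during which the arm holds its last target. There are 200 camera calls.

## Working session

There is one attempt and no reset: what is moved stays moved. The work goes in short steps, Python scripts to look and compute and a tool call to move; the robot and the scene stay as the last step left them, time stands still between calls to the robot, and variables do not carry over. Pictures are saved under pics/ and viewed, at most 10 in all, crops included, and the job is handed in when it is done.

Besides the shell and the picture viewer there is one more tool, called after "Call:" as name([rows], argument=value, ...), one row to a line, values as JSON. drive_tool: Moves the arm, as the interface text tells. Its arguments: {"type":"object","properties":{"moves":{"type":"array"},"squeeze":{"type":"number"}},"required":["moves"]}

```bash
mkdir -p pics
cat > h.py <<'E'
import numpy as np, cv2
from rig import manip
def cam(n):
    c=manip.read_camera(n); c['R']=cv2.Rodrigues(np.array(c['rvec'],float))[0]; c['t']=np.array(c['tvec'],float).ravel(); c['K']=np.array(c['camera_matrix'],float); return c
def ray(c,uv):
    d=(np.array(uv,float)-c['K'][:2,2])/[c['K'][0,0],c['K'][1,1]]
    s=d.copy()
    for _ in range(20): s=d/(1+c['k1']*(s@s))
    return -c['R'].T@c['t'], c['R'].T@np.array([s[0],s[1],1])
def onz(c,uv,z):
    o,d=ray(c,uv); return o+d*(z-o[2])/d[2]
def proj(c,P):
    p=c['R']@np.array(P,float)+c['t']; s=p[:2]/p[2]; s=s*(1+c['k1']*(s@s)); return s*[c['K'][0,0],c['K'][1,1]]+c['K'][:2,2]
E
python3 - <<'E'
from h import *
for n in('side','top'):
    c=cam(n); cv2.imwrite(f'pics/{n}0.png',c['frame'][:,:,::-1]); print(n,-c['R'].T@c['t'],c['R'][2],c['K'][0,0],c['k1'])
print(manip.get_state(),manip.tip_reach)
E
```

```text
side [ 313.42012836 -946.85865669  870.34618953] [ 0.20954772  0.75855966 -0.61699027] 389.8780752859559 -0.01589985624255294
top [ 282.84061649  -26.65195992 1668.13958624] [ 0.17641691 -0.00194211 -0.98431362] 474.95555757599345 -0.07243945572423215
{'t': 0.1, 'joint_positions': array([ 1.25559074e+00,  1.31067497e-01,  1.48916198e+00, -2.04822373e-05,
        1.52302034e+00, -8.54186375e-02]), 'dq': array([-1.53618911e-03,  2.99884938e-04, -3.47873329e-03,  1.77121305e-05,
       -1.88803167e-03, -2.29374825e-04]), 'effort': array([ 1.71880283e-04, -5.61343431e+01, -4.93097341e+01,  7.69439293e-02,
        2.91838520e-02, -3.82168162e-05]), 'tool_pos': array([136.50478729, 583.75857178, 231.70779019]), 'tool_rot': array([-1.54842981e-04,  1.14640332e-01,  9.93406718e-01, -8.14050376e-04]), 'wrist_force': array([ 0.05074145,  0.607653  , -0.31364706]), 'wrist_torque': array([ 0.01586093, -0.01970819,  0.08835803]), 'grasp_force': 0.0, 'finger_gap': 93.0485503641529} 14.0
```

View pics/top0.png

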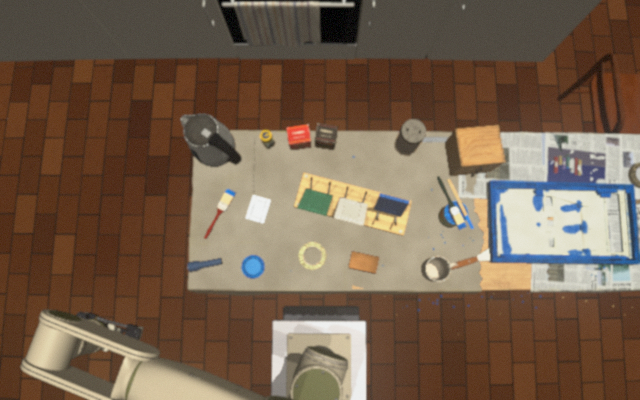

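View pics/side0.png

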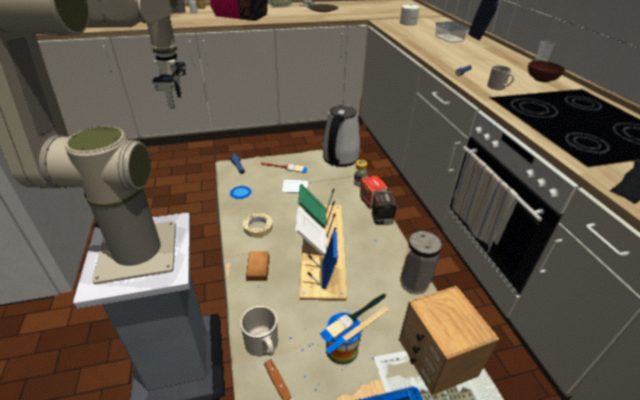

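The top view shows green at (316,202), white at (351,210) and blue at (391,206). Two things could be taken for the white door: the board in the rack at (351,210), and the flat white card at (258,208) on the table. The one in the rack is larger and tipped, so I choose it and check it in a close crop.

Run:
```python
from h import *
c=cam('top'); f=c['frame']
cv2.imwrite('pics/crop0.png',cv2.resize(f[165:245,240:425],None,fx=4.3,fy=4.3,interpolation=cv2.INTER_CUBIC)[:,:,::-1])
hsv=cv2.cvtColor(f,cv2.COLOR_RGB2HSV)
roi=np.zeros(f.shape[:2],np.uint8); roi[168:242,288:418]=1
def m(lo,hi): return cv2.inRange(hsv,np.array(lo),np.array(hi))*roi
for n,lo,hi,z in(('wood',(12,75,120),(30,255,255),18),('green',(60,80,20),(95,255,200),90),('white',(0,0,170),(180,50,255),90),('blue',(100,80,20),(125,255,255),120)):
    k=m(lo,hi); P=cv2.findNonZero(k)
    if P is None: print(n,'none'); continue
    r=cv2.minAreaRect(P); b=cv2.boxPoints(r); print(n,len(P),b.round(1).tolist(),[onz(c,q,z)[:2].round(0).tolist() for q in b], onz(c,r[0],z).round(0))
```

```text
wood 2374 [[292.6000061035156, 206.60000610351562], [302.29998779296875, 170.39999389648438], [413.29998779296875, 200.0], [403.6000061035156, 236.1999969482422]] [[542.0, 94.0], [673.0, 62.0], [568.0, -332.0], [440.0, -295.0]] [ 555. -118.   18.]
green 400 [[299.0, 207.0], [303.79998779296875, 189.0], [329.8999938964844, 196.0], [325.1000061035156, 214.0]] [[530.0, 67.0], [592.0, 52.0], [568.0, -36.0], [507.0, -20.0]] [549.  16.  90.]
white 783 [[288.0, 168.0], [417.0, 168.0], [417.0, 241.0], [288.0, 241.0]] [[664.0, 107.0], [667.0, -334.0], [417.0, -327.0], [415.0, 102.0]] [ 539. -113.   90.]
blue 92 [[379.5, 196.89999389648438], [380.29998779296875, 193.8000030517578], [407.6000061035156, 200.60000610351562], [406.79998779296875, 203.6999969482422]] [[561.0, -201.0], [571.0, -203.0], [548.0, -294.0], [538.0, -291.0]] [ 555. -247.  120.]
```

View pics/crop0.png

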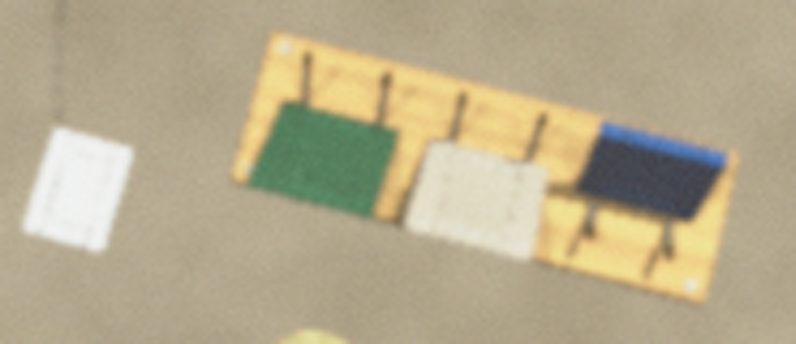

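The crop shows the white door in the rack at crop (476,200), larger than the loose white card at (78,190), so that choice stands. Green is at (322,160). Blue leans back at (655,170). I'll refine the rack pose from its corners and work out the goals in the tool frame.

```bash
cat >> h.py <<'E'
from scipy.spatial.transform import Rotation as Ro
def delta(goal):
    s=manip.get_state(); q=s['tool_rot']; R=Ro.from_quat([q[1],q[2],q[3],q[0]]).as_matrix()
    return (R.T@(np.array(goal)-s['tool_pos'])).round(0)
E
python3 - <<'E'
from h import *
c=cam('top')
P=np.array([onz(c,(240+u/4.3,165+v/4.3),18)[:2] for u,v in((272,32),(738,153),(706,300),(233,182))])
print(P.round(0), P.mean(0))
y=(P[0]-P[1]+P[3]-P[2]); y/=np.linalg.norm(y); x=np.array([y[1],-y[0]]); o=P.mean(0)
print('y',y,np.degrees(np.arctan2(-y[0],y[1])))
s=manip.get_state();q=s['tool_rot']; R=Ro.from_quat([q[1],q[2],q[3],q[0]]).as_matrix(); print(R.round(3))
print('yawturn',np.degrees(np.arctan2(R[1,1],R[0,1])-np.arctan2(y[1],y[0])))
for n,b in(('green',125),('white',0)):
  for px,z in((-140,114),(-85,114),(0,124)):
    g=[*(o+b*y+px*x),z]; print(n,px,np.round(g),delta(g))
# project predicted doors to check vs. mask
for b in(125,0):
  for px,z in((-84,119),(-76,127)):
    print([proj(c,[*(o+(b+e)*y+px*x),z]).round(1).tolist() for e in(50,-50)])
E
```

```text
[[ 666.   59.]
 [ 566. -326.]
 [ 445. -297.]
 [ 540.   89.]] [ 554.24134221 -118.82265476]
y [0.24472867 0.9695916 ] -14.165799759549692
[[-0.974  0.228 -0.   ]
 [ 0.228  0.974 -0.001]
 [ 0.    -0.001 -1.   ]]
yawturn 0.9984762900150042
green -140 [449.  37. 114.] [-429. -462.  118.]
green -85 [502.  23. 114.] [-484. -463.  118.]
green 0 [585.   2. 124.] [-569. -464.  108.]
white -140 [418. -85. 114.] [-427. -587.  119.]
white -85 [472. -98. 114.] [-482. -588.  119.]
white 0 [ 554. -119.  124.] [-567. -589.  109.]
[[297.2, 209.9], [326.6, 217.4]]
[[297.7, 207.2], [327.2, 214.7]]
[[333.9, 219.3], [363.5, 226.9]]
[[334.6, 216.6], [364.2, 224.2]]
```

Call:
drive_tool([
  {"dp":[-0.035,-0.038,0],"turn":[0,0,1.3],"fingers":-0.35},
  {"dp":[-0.07,-0.077,0],"turn":[0,0,1.3],"fingers":-0.35},
  {"dp":[-0.105,-0.115,0],"turn":[0,0,1.3],"fingers":-0.35},
  {"dp":[-0.14,-0.154,0],"turn":[0,0,1.3],"fingers":-0.35},
  {"dp":[-0.175,-0.193,0],"turn":[0,0,1.3],"fingers":-0.35},
  {"dp":[-0.21,-0.231,0],"turn":[0,0,1.3],"fingers":-0.35},
  {"dp":[-0.245,-0.27,0],"turn":[0,0,1.3],"fingers":-0.35},
  {"dp":[-0.28,-0.309,0],"turn":[0,0,1.3],"fingers":-0.35},
  {"dp":[-0.315,-0.347,0],"turn":[0,0,1.3],"fingers":-0.35},
  {"dp":[-0.35,-0.386,0],"turn":[0,0,1.3],"fingers":-0.35},
  {"dp":[-0.385,-0.425,0],"turn":[0,0,1.3],"fingers":-0.35},
  {"dp":[-0.415,-0.455,0],"turn":[0,0,1.3],"fingers":-0.35},
])

```text
t: 1.7
tool_pos: [437.7, 44.7, 232.7]
tool_rot: [0.0, 0.126, 0.992, 0.0]
wrist_force: [-0.0, 1.1, 0.3]
finger_gap: 30.1
grasp_force: 0.0
```

Call:
drive_tool([
  {"dp":[0,-0.005,0.02],"turn":[0,0,0],"fingers":-0.35},
  {"dp":[0,-0.008,0.05],"turn":[0,0,0],"fingers":-0.35},
  {"dp":[0,-0.008,0.08],"turn":[0,0,0],"fingers":-0.35},
  {"dp":[0,-0.008,0.105],"turn":[0,0,0],"fingers":-0.35},
  {"dp":[0,-0.008,0.118],"turn":[0,0,0],"fingers":-0.35},
  {"dp":[0,-0.008,0.118],"turn":[0,0,0],"fingers":-0.35},
  {"dp":[0,-0.008,0.118],"turn":[0,0,0],"fingers":-0.35},
])

```text
t: 2.58
tool_pos: [435.7, 39.1, 115.6]
tool_rot: [0.001, 0.126, 0.992, 0.0]
wrist_force: [0.3, -1.0, -0.6]
finger_gap: 30.1
grasp_force: 0.0
```

```bash
cat > st.py <<'E'
from h import *
import sys
o=np.array([554.2,-118.8]); y=np.array([.2447,.9696]); x=np.array([.9696,-.2447])
s=manip.get_state(); p=s['tool_pos']; q=s['tool_rot']; R=Ro.from_quat([q[1],q[2],q[3],q[0]]).as_matrix()
print('t',s['t'],'rack x,y,z',((p[:2]-o)@x).round(1),((p[:2]-o)@y).round(1),p[2].round(1),'F',s['wrist_force'].round(1),'gap',s['finger_gap'],'yaw err',np.degrees(np.arctan2(R[1,1],R[0,1])-np.arctan2(y[1],y[0])).round(1))
if len(sys.argv)>1:
    a=cam('top')['frame'][155:255,240:425]; b=cam('side')['frame'][160:310,240:400]
    a=cv2.resize(a,(555,300),interpolation=cv2.INTER_CUBIC); b=cv2.resize(b,(240*4//3,300),interpolation=cv2.INTER_CUBIC)[:,:245]
    cv2.imwrite(sys.argv[1],np.hstack([a,b])[:,:,::-1])
E
python3 st.py pics/a1.png
```

```text
t 2.575 rack x,y,z -153.6 124.1 115.6 F [ 0.3 -1.  -0.6] gap 30.14204847861437 yaw err -0.3
```

View pics/a1.png

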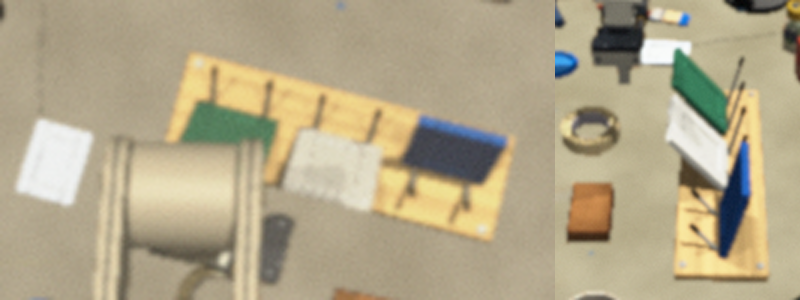

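The crop shows the fingers, side crop (623,72), in front of the green door's top edge at (678,52) and below it. Next I push along tool -x, rising slightly.

Call:
drive_tool([
  {"dp":[-0.02,0,0],"turn":[0,0,0],"fingers":-0.35},
  {"dp":[-0.04,0,0],"turn":[0,0,0],"fingers":-0.35},
  {"dp":[-0.055,0,0],"turn":[0,0,0],"fingers":-0.35},
  {"dp":[-0.065,0,0],"turn":[0,0,0],"fingers":-0.35},
  {"dp":[-0.074,0,-0.001],"turn":[0,0,0],"fingers":-0.35},
  {"dp":[-0.082,0,-0.002],"turn":[0,0,0],"fingers":-0.35},
  {"dp":[-0.09,0,-0.003],"turn":[0,0,0],"fingers":-0.35},
  {"dp":[-0.098,0,-0.004],"turn":[0,0,0],"fingers":-0.35},
  {"dp":[-0.106,0,-0.005],"turn":[0,0,0],"fingers":-0.35},
  {"dp":[-0.114,0,-0.006],"turn":[0,0,0],"fingers":-0.35},
  {"dp":[-0.122,0,-0.007],"turn":[0,0,0],"fingers":-0.35},
  {"dp":[-0.122,0,-0.007],"turn":[0,0,0],"fingers":-0.35},
])

```text
t: 4.18
tool_pos: [553.8, 8.2, 121.7]
tool_rot: [0.0, 0.126, 0.992, -0.0]
wrist_force: [-0.1, 0.6, 0.3]
finger_gap: 30.0
grasp_force: 0.1
```

```bash
python3 st.py pics/a2.png
```

```text
t 4.175 rack x,y,z -31.4 123.1 121.7 F [-0.1  0.6  0.3] gap 30.007012487210627 yaw err -0.3
```

View pics/a2.png

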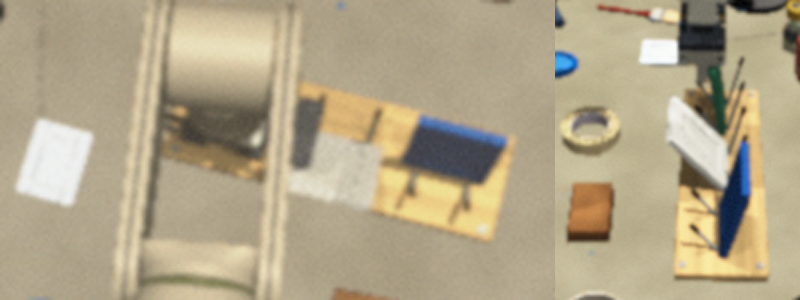

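Green is now almost upright, with its top edge at side crop (717,70). I'll push the last 32 mm or so slowly, then back off.

Call:
drive_tool([
  {"dp":[-0.006,0,0],"turn":[0,0,0],"fingers":-0.35},
  {"dp":[-0.012,0,0],"turn":[0,0,0],"fingers":-0.35},
  {"dp":[-0.018,0,-0.001],"turn":[0,0,0],"fingers":-0.35},
  {"dp":[-0.023,0,-0.002],"turn":[0,0,0],"fingers":-0.35},
  {"dp":[-0.027,0,-0.002],"turn":[0,0,0],"fingers":-0.35},
  {"dp":[-0.03,0,-0.003],"turn":[0,0,0],"fingers":-0.35},
  {"dp":[-0.032,0,-0.003],"turn":[0,0,0],"fingers":-0.35},
  {"dp":[-0.032,0,-0.003],"turn":[0,0,0],"fingers":-0.35},
  {"dp":[-0.032,0,-0.003],"turn":[0,0,0],"fingers":-0.35},
])

```text
t: 5.4
tool_pos: [584.1, 0.5, 124.6]
tool_rot: [-0.0, 0.126, 0.992, 0.0]
wrist_force: [-0.1, -0.2, -0.2]
finger_gap: 30.4
grasp_force: 0.0
```

```bash
python3 st.py pics/a3.png
```

```text
t 5.4 rack x,y,z -0.2 123.0 124.6 F [-0.1 -0.2 -0.2] gap 30.390998163305543 yaw err -0.3
```

View pics/a3.png

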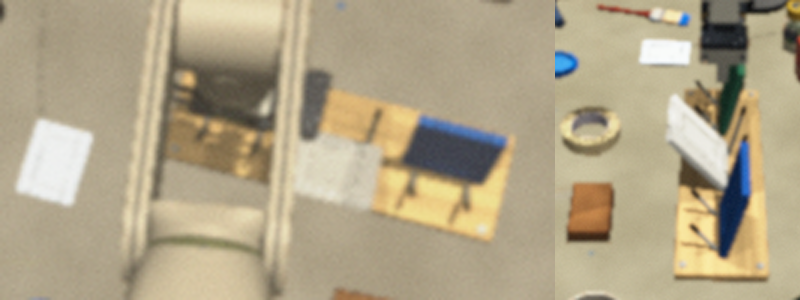

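Green now leans back parallel to blue, with its top at side crop (738,70). I'll back off and move across to the front of the white door.

Call:
drive_tool([
  {"dp":[0.025,0,0],"turn":[0,0,0],"fingers":-0.35},
  {"dp":[0.065,0,0],"turn":[0,0,0],"fingers":-0.35},
  {"dp":[0.105,0,0],"turn":[0,0,0],"fingers":-0.35},
  {"dp":[0.14,0,0],"turn":[0,0,0],"fingers":-0.35},
  {"dp":[0.155,-0.01,0.003],"turn":[0,0,0],"fingers":-0.35},
  {"dp":[0.155,-0.04,0.01],"turn":[0,0,0],"fingers":-0.35},
  {"dp":[0.155,-0.08,0.01],"turn":[0,0,0],"fingers":-0.35},
  {"dp":[0.155,-0.11,0.01],"turn":[0,0,0],"fingers":-0.35},
  {"dp":[0.155,-0.123,0.01],"turn":[0,0,0],"fingers":-0.35},
  {"dp":[0.155,-0.123,0.01],"turn":[0,0,0],"fingers":-0.35},
  {"dp":[0.155,-0.123,0.01],"turn":[0,0,0],"fingers":-0.35},
])

```text
t: 6.88
tool_pos: [403.6, -79.2, 114.7]
tool_rot: [0.0, 0.126, 0.992, 0.0]
wrist_force: [-0.0, 0.8, -1.2]
finger_gap: 30.0
grasp_force: 0.0
```

```bash
python3 st.py
```

```text
t 6.875 rack x,y,z -155.7 1.5 114.7 F [-0.   0.8 -1.2] gap 30.001583049058965 yaw err -0.3
```

Call:
drive_tool([
  {"dp":[-0.02,-0.001,0],"turn":[0,0,0],"fingers":-0.35},
  {"dp":[-0.042,-0.001,0],"turn":[0,0,0],"fingers":-0.35},
  {"dp":[-0.057,-0.001,0],"turn":[0,0,0],"fingers":-0.35},
  {"dp":[-0.067,-0.001,0],"turn":[0,0,0],"fingers":-0.35},
  {"dp":[-0.076,-0.001,-0.001],"turn":[0,0,0],"fingers":-0.35},
  {"dp":[-0.084,-0.001,-0.002],"turn":[0,0,0],"fingers":-0.35},
  {"dp":[-0.092,-0.001,-0.003],"turn":[0,0,0],"fingers":-0.35},
  {"dp":[-0.1,-0.001,-0.004],"turn":[0,0,0],"fingers":-0.35},
  {"dp":[-0.108,-0.001,-0.005],"turn":[0,0,0],"fingers":-0.35},
  {"dp":[-0.116,-0.001,-0.006],"turn":[0,0,0],"fingers":-0.35},
  {"dp":[-0.124,-0.001,-0.007],"turn":[0,0,0],"fingers":-0.35},
  {"dp":[-0.124,-0.001,-0.007],"turn":[0,0,0],"fingers":-0.35},
])

```text
t: 8.38
tool_pos: [523.8, -112.1, 121.8]
tool_rot: [0.0, 0.126, 0.992, -0.0]
wrist_force: [-0.4, 1.0, 0.7]
finger_gap: 30.4
grasp_force: 0.0
```

Call:
drive_tool([
  {"dp":[-0.006,0,0],"turn":[0,0,0],"fingers":-0.35},
  {"dp":[-0.012,0,0],"turn":[0,0,0],"fingers":-0.35},
  {"dp":[-0.018,0,-0.001],"turn":[0,0,0],"fingers":-0.35},
  {"dp":[-0.023,0,-0.002],"turn":[0,0,0],"fingers":-0.35},
  {"dp":[-0.027,0,-0.002],"turn":[0,0,0],"fingers":-0.35},
  {"dp":[-0.03,0,-0.003],"turn":[0,0,0],"fingers":-0.35},
  {"dp":[-0.032,0,-0.003],"turn":[0,0,0],"fingers":-0.35},
  {"dp":[-0.032,0,-0.003],"turn":[0,0,0],"fingers":-0.35},
  {"dp":[-0.032,0,-0.003],"turn":[0,0,0],"fingers":-0.35},
])

```text
t: 9.5
tool_pos: [554.1, -119.8, 124.6]
tool_rot: [-0.0, 0.126, 0.992, 0.0]
wrist_force: [-0.3, 0.4, -0.7]
finger_gap: 30.2
grasp_force: 0.0
```

```bash
python3 st.py pics/a4.png
```

```text
t 9.5 rack x,y,z 0.2 -1.0 124.6 F [-0.3  0.4 -0.7] gap 30.22130451561555 yaw err -0.3
```

View pics/a4.png

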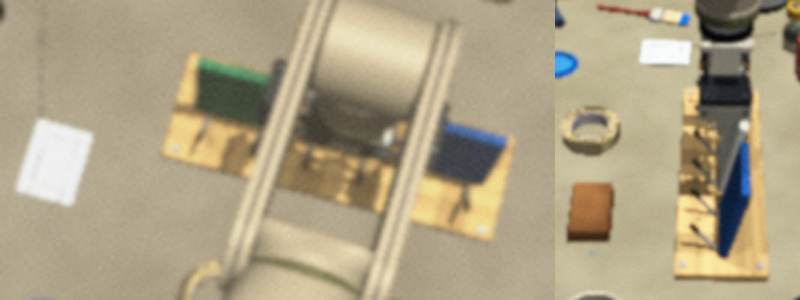

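White now leans back like blue, with its edge at side crop (742,128), and green is standing. I'll back off and lift clear, then make a last check.

Call:
drive_tool([
  {"dp":[0.025,0,0],"turn":[0,0,0],"fingers":-0.35},
  {"dp":[0.065,0,0],"turn":[0,0,0],"fingers":-0.35},
  {"dp":[0.105,0,0],"turn":[0,0,0],"fingers":-0.35},
  {"dp":[0.14,0,-0.02],"turn":[0,0,0],"fingers":-0.35},
  {"dp":[0.155,0,-0.06],"turn":[0,0,0],"fingers":-0.35},
  {"dp":[0.155,0.03,-0.1],"turn":[0,0,0],"fingers":-0.35},
  {"dp":[0.155,0.08,-0.12],"turn":[0,0,0],"fingers":-0.35},
  {"dp":[0.155,0.13,-0.12],"turn":[0,0,0],"fingers":-0.35},
  {"dp":[0.155,0.18,-0.12],"turn":[0,0,0],"fingers":-0.35},
  {"dp":[0.155,0.23,-0.12],"turn":[0,0,0],"fingers":-0.35},
  {"dp":[0.155,0.27,-0.12],"turn":[0,0,0],"fingers":-0.35},
  {"dp":[0.155,0.28,-0.12],"turn":[0,0,0],"fingers":-0.35},
])

```text
t: 11.1
tool_pos: [474.0, 192.0, 244.4]
tool_rot: [-0.0, 0.125, 0.992, 0.0]
wrist_force: [0.2, -0.4, 0.3]
finger_gap: 29.9
grasp_force: 0.0
```

Call:
drive_tool([
  {"dp":[0,0,0],"turn":[0,0,0],"fingers":-0.35},
  {"dp":[0,0,0],"turn":[0,0,0],"fingers":-0.35},
  {"dp":[0,0,0],"turn":[0,0,0],"fingers":-0.35},
  {"dp":[0,0,0],"turn":[0,0,0],"fingers":-0.35},
])

```text
t: 11.6
tool_pos: [474.2, 189.3, 244.8]
tool_rot: [0.0, 0.126, 0.992, 0.0]
wrist_force: [-0.6, 0.7, 0.2]
finger_gap: 30.5
grasp_force: 0.0
```

```bash
python3 st.py pics/a5.png
```

```text
t 11.6 rack x,y,z -153.0 279.1 244.8 F [-0.6  0.7  0.2] gap 30.515240309123087 yaw err -0.4
```

View pics/a5.png

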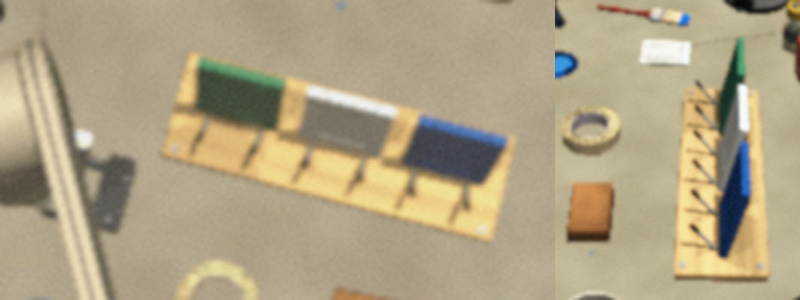

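All three doors lean back in line (top edges at crop (243,70), (350,105) and (460,132)), and the robot is clear. Handing in.

```bash
python3 -c "
from rig import manip
print(manip.finish_job())"
```

```text
the job is handed in; nothing more can be done
None
```

The white and green doors were pushed back onto their rear pins beside the blue one; the last pictures show all three leaning back in line, nothing else visibly shifted and the arm clear. I handed the job in at about 12 s; no verdict was returned.

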